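# Build the carton column and hold the count camera's sprung shutter half open

### The arm

A 6-joint arm with a two-finger parallel gripper is mounted at the origin on the work surface. World frame = base frame: x ahead of the robot, y to its left, z up, the work surface at z = 0. Lengths are in m, angles in rad, forces in N, time in s.
With the tool pointing down it reaches from about 0.375 to 0.975 m from the base axis. Payload 3.8 kg.
Tool frame: the origin (TCP) lies on the centre line of the jaws, within the pads' length; the fingertips stand 14 mm ahead of it and the grasp point (between the pads) lies 5 mm behind it; z points along the fingers, x is the direction in which the jaws open and shut, and the axes are right-handed (so a half turn about z gives the same grasp; the last joint's range is limited). The gripper opens to 85 mm and grips with 20 to 120 N. Pads are 22 mm wide; open, the fingers measure 114 mm over their backs; the gripper's body (76 mm by 85 mm) begins 54 mm behind the grasp point. The pads swing forward as they close: fully open they stand 13 mm farther back than shut.
Start: joints at [1.063, 0.264, 1.604, -0, 1.274, -0.037], TCP at [0.306, 0.602, 0.245] pointing down, gripper open.
Joint ranges: [-2.63, 2.63], [-0.94, 2.18], [0.31, 2.57], [-1.31, 4.45], [0, 2.66], [-2.55, 2.55]. Speed limits (rad/s): [2.57, 2.57, 3.14, 3.14, 3.14, 3.14].

### API

Orientations are given as a rotation vector (axis times angle).
In Python, from workcell import bot gives the robot as it stands. The module is installed in compiled form; this text tells all that it offers.
- The arm moves only by the tool arm_command, never from a script. Its argument "steps" is one flat list of numbers, 7 for each row, row after row: the shift along the tool's x, y, z in units of 30 mm (1.0 is 30 mm), then the turn, a rotation vector about the tool's x, y, z in units of 6 degrees (1.0 is 6 degrees), then the opening, from 0 (shut) to 1 (fully open). In form: [tx, ty, tz, ax, ay, az, fingers, tx, ty, tz, ax, ay, az, fingers, ...]. A call has 1 to 10 rows; each row shifts and turns the commanded pose from where the row before left it, along the tool's axes as they then stand; what a row does not reach is not made up. A row lasts 1/8 s, in which the tool goes at most 62.5 mm and 10.7 degrees, less where a joint would pass 70% of its speed; a pose out of reach is approached as far as the arm can. A call is refused whole if a number of a shift passes 1 or a number of a turn 1, either way. A call with a gripper value outside its range is refused whole. The fingers move at their own pace and stop on an object; "squeeze" is the grip in N (left out, the last holds). Time passes only in rows, so rows that do not move let the fingers close. It gives the time, the measured TCP pose, the force and the opening at its end, in the units of the state.
- bot.read_state(): the state, without advancing time (a new reading comes with each control period).
- bot.read_camera(name): name is "scene" or "top"; returns a dict with "img" (480x640x3 uint8, red, green, blue), "camera_matrix" (3x3 intrinsics, pixels), "pose" (4x4, takes a point from camera to world coordinates). Camera axes: x right, y down, z forward; pixel columns grow to the right and rows downward; lengths in m; the calibration is good to about 2 mm. A picture is of the moment at which its call begins. There is no depth.
- bot.finish_job(): hands the job in, once; it reports no verdict.
The state is a dict: "time": time; "q": joint angles; "joint_vel": joint speeds; "joint_torque": joint torques, N m; "tool_pos": TCP position; "tcp_rot": TCP orientation; "wrist_force": force on the tool from outside, world axes, zero at the start; "torque": the same for the moment, N m; "width": opening from 0.0 (shut) to 1.0 (fully open).
Only numpy, scipy, OpenCV 4.12 (cv2) and the standard library are available. Lean on these libraries where they do the work, as an engineer would, in place of code of your own. Each camera call takes 0.05 s, during which the arm holds its last target.

### The job

Set the purple-banded carton down squarely on the plain carton that is already on the counting plate, then the orange-banded carton squarely on top of that one; set them down, do not drop them. Then slide the camera unit's sprung shutter open by its yellow grip to the red half-way mark and keep holding it there for the count: finish while still holding it at half travel, since it springs shut if let go. Leave the jar, the reel and the red tray where they are.

Things in the scene. Friction and masses are not known exactly. Their poses are not given: they have to be found in the camera images.
- plate: Fixed aluminium counting plate, 150 (x) x 120 (y) x 12 mm high, black corner ticks. Origin: centre of its underside, on the work surface. It stands anywhere in an area about 80 x 80 mm and turned up to 0.2 rad.
- base_carton: Plain kraft carton with a paler tape strip, closed, rigid, 92 (own x) x 56 (own y) x 50 mm high, about 0.45 kg, loose, already standing near the middle of the counting plate, its long side roughly along the plate's x. Origin: centre of its underside; z up.
- purple_carton: Closed rigid kraft carton with a wide purple band round its middle (purple from above too, and a purple patch on each end), 92 (own x) x 56 (own y) x 50 mm high, about 0.3 to 0.65 kg, standing loose on the work surface. Origin: centre of its underside; z up. It can be gripped across its 56 mm width.
- orange_carton: As the purple one but with an orange band and 40 mm high: 92 (own x) x 56 (own y) x 40 mm. Origin: centre of its underside; z up. The purple and orange cartons may stand either way about.
- camera: Fixed grey camera unit, 190 (own x) x 100 (own y) x 130 mm high (base 190 x 100, housing 170 x 90). Its round window is in its +y face, towards the counting plate, covered by the shutter. Origin: centre of its underside, on the work surface; its x runs along the shutter's travel. On its flat top, beside the grip, lie a white line at the closed position (own x = +40 mm), a red line at half travel (own x = +5 mm) and a white line at full travel (own x = -30 mm).
- shutter (a joint): Travel of the sprung steel shutter, m: 0 closed (start, held by the spring), 0.07 fully open, 0.035 half. It grows as the shutter slides along the camera unit's own -x, roughly towards the robot. The spring pushes it shut with about 2.4 N at 0, 6.6 N at half and 10.8 N at full travel (120 N/m), with about 0.4 N friction; it returns by itself when let go.
- shutter_grip (a point): Centre of the yellow grip on the shutter, which moves with it: an upright block 16 (camera unit's x) x 26 (y) x 46 mm high, standing 157 mm above the work surface at its centre (from 134 to 180 mm), clear above the unit's top (130 mm). In the camera unit's frame it is at x = 40 mm - travel, y = 53 mm. A thin black pointer at its foot shows its position against the lines. Axes as the camera unit's.
- jar: Bystander: closed glass jar with a blue cap, 60 mm across, 85 mm high. Origin: centre of its underside.
- reel: Bystander: grey reel standing on its flange, 72 mm across, 40 mm high. Origin: centre of its underside.
- tray: Bystander: red open tray of small packs, 100 x 150 x 45 mm. Origin: centre of its underside.
There are look-alikes about, which are no part of the job. What is shaped like the base_carton but turquoise is not meant.

How it is judged:
On the way, in this order (a step that is already met when the one before it is completed fails the run):
1. the purple carton stands squarely on the plain carton on the plate, let go (horizontal distance between base_carton and plate below 0.03 m and z of base_carton in the frame of plate between 0.008 and 0.016 m and horizontal distance between purple_carton and base_carton below 0.01 m and z of purple_carton in the frame of base_carton between 0.046 and 0.054 m and angle between the x axis of purple_carton and the x axis of base_carton, either way round below 0.15 rad and angle between purple_carton's own z axis and vertical below 0.08 rad and contact force between the fingers and purple_carton below 0.1 N and linear speed of purple_carton below 0.02 m/s), for 0.2 s.
2. the orange carton stands squarely on the purple carton, let go (all of step 1 and horizontal distance between orange_carton and purple_carton below 0.01 m and z of orange_carton in the frame of purple_carton between 0.046 and 0.054 m and angle between the x axis of orange_carton and the x axis of purple_carton, either way round below 0.15 rad and angle between orange_carton's own z axis and vertical below 0.08 rad and contact force between the fingers and orange_carton below 0.1 N and linear speed of orange_carton below 0.02 m/s), for 0.2 s.
3. the shutter is held at half travel for a second, the column standing (all of step 2 and value of joint shutter between 0.03 and 0.04 m and velocity of joint shutter between -0.01 and 0.01 m/s and contact force between the fingers and camera above 1.5 N), for 1 s.
At the end, for the whole second after the job is handed in: Gripper holds the shutter still at half travel (35 mm +-5), pressing over 1.5 N. Plain carton on the plate (within 30 mm of centre), purple on it, orange on purple: each within 10 mm and 0.15 rad of the one below, level, at rest, let go. Jar, reel, tray within 30 mm of their start (all of step 3); the arm keeps its last pose, push and grip.
It fails at once if the purple carton is dropped or thrown (faster than 0.6 m/s while not held) (contact force between the fingers and purple_carton below 0.05 N and linear speed of purple_carton above 0.6 m/s).
It fails at once if the orange carton is dropped or thrown (faster than 0.6 m/s while not held) (contact force between the fingers and orange_carton below 0.05 N and linear speed of orange_carton above 0.6 m/s).
It fails at once if the jar is moved by more than 30 mm (distance of jar from where it was at the start of the episode above 0.03 m).
It fails at once if the reel is moved by more than 30 mm (distance of reel from where it was at the start of the episode above 0.03 m).
It fails at once if the tray is moved by more than 30 mm (distance of tray from where it was at the start of the episode above 0.03 m).
It also fails if it takes over 72 s, if anything falls off the work surface, if the arm or the gripper's body presses on something with over 40 N, if the wrist force passes 120 N, or if a joint passes its speed limit or range.

## Working session

There is one attempt and no reset: what is moved stays moved. The work goes in short steps, Python scripts to look and compute and a tool call to move; the robot and the scene stay as the last step left them, time stands still between calls to the robot, and variables do not carry over. Pictures are saved under pics/ and viewed, and the job is handed in when it is done.

Besides the shell and the picture viewer there is one more tool, called after ">>>" as name(argument=value, ...), one argument or row to a line, values as JSON. arm_command: Moves the arm, as the interface text tells. Its arguments: {"type":"object","properties":{"steps":{"type":"array","items":{"type":"number"}},"squeeze":{"type":"number"}},"required":["steps"]}

```bash
mkdir -p pics
python3 - <<'E'
from workcell import bot
import cv2,numpy as np
print(bot.read_state())
for n in("scene","top"):
    c=bot.read_camera(n); cv2.imwrite(f"pics/{n}0.png",c["img"][:,:,::-1]); print(n,c["camera_matrix"],c["pose"])
E
```

```text
{'time': 0.0, 'q': array([ 1.06311651e+00,  2.64738929e-01,  1.60540821e+00,  4.01757712e-05,
        1.27368755e+00, -3.68807156e-02]), 'joint_vel': array([ 1.22420157e-03, -2.90878196e-04,  8.55869792e-04,  7.06062181e-05,
        8.77216759e-04, -1.00477359e-03]), 'joint_torque': array([-1.38776311e-03, -5.15103221e+01, -3.67311502e+01, -1.23737436e-04,
        1.28467492e-02,  1.78383823e-05]), 'tool_pos': array([0.30581125, 0.60095231, 0.2439531 ]), 'tcp_rot': array([ 2.67738567,  1.64149226, -0.0030968 ]), 'wrist_force': array([ 0.88317685, -0.17637839, -0.21490437]), 'torque': array([ 0.05269232, -0.02347728,  0.02134647]), 'width': 1.0003863975669305}
scene [[477.94362238   0.         322.01158004]
 [  0.         477.94362238 234.77074669]
 [  0.           0.           1.        ]] [[-0.48302926  0.60420179 -0.63373727  1.27940791]
 [ 0.87552908  0.32379999 -0.35861176  0.43954284]
 [-0.01146975 -0.72807538 -0.68540111  0.84866352]
 [ 0.          0.          0.          1.        ]]
top [[460.52998253   0.         318.10220382]
 [  0.         460.52998253 238.12681516]
 [  0.           0.           1.        ]] [[-0.02993082 -0.99574723  0.08712975  0.51752768]
 [-0.99895734  0.03280547  0.0317497   0.02445282]
 [-0.03447301 -0.08608861 -0.9956909   1.18184158]
 [ 0.          0.          0.          1.        ]]
```

View pics/scene0.png

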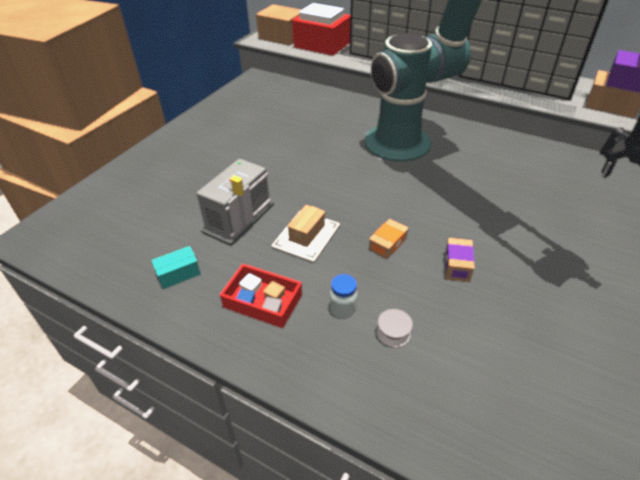

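View pics/top0.png

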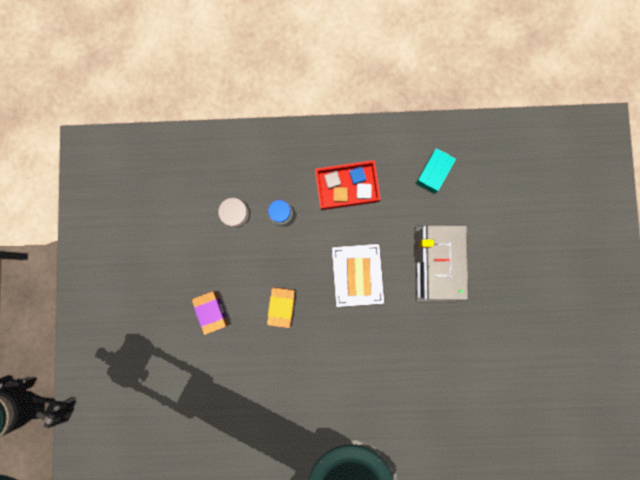

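Candidates (scene and top pixels):
- **Purple:** the carton on the table, scene (460,259) / top (209,313). The purple box at scene (628,70) is on the back shelf, so it is not the target.
- **Orange:** the banded carton, scene (389,237) / top (281,308). The other orange things are the pack in the tray at top (340,194) and the shelf boxes.
- **Base:** the kraft carton on the white plate, top (359,276). The turquoise box at top (437,170) is a decoy.

I'll check these choices in a close crop.

```bash
cat > h.py <<'E'
from workcell import bot
import cv2,numpy as np
from scipy.spatial.transform import Rotation as R
def ray(c,uv,z):
    K=c["camera_matrix"];T=c["pose"]
    uv=np.atleast_2d(uv).astype(float)
    d=np.c_[(uv[:,0]-K[0,2])/K[0,0],(uv[:,1]-K[1,2])/K[1,1],np.ones(len(uv))]@T[:3,:3].T
    o=T[:3,3]; s=(z-o[2])/d[:,2]
    return o+d*s[:,None]
def proj(c,P):
    T=np.linalg.inv(c["pose"]);P=np.atleast_2d(P)
    p=P@T[:3,:3].T+T[:3,3]; p=p@c["camera_matrix"].T
    return p[:,:2]/p[:,2:]
def crop(c,x0,y0,x1,y1,f,name):
    cv2.imwrite(name,cv2.resize(c["img"][y0:y1,x0:x1,::-1],None,fx=f,fy=f,interpolation=cv2.INTER_CUBIC))
E
python3 - <<'E'
from h import *
c=bot.read_camera("top"); crop(c,180,220,480,340,2.6,"pics/c1.png")
s=bot.read_camera("scene"); crop(s,180,150,500,350,2.5,"pics/c2.png")
E
```

```text
(no output)
```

View pics/c1.png

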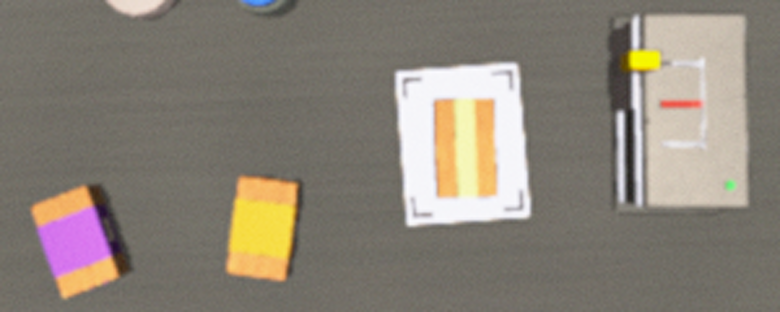

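View pics/c2.png

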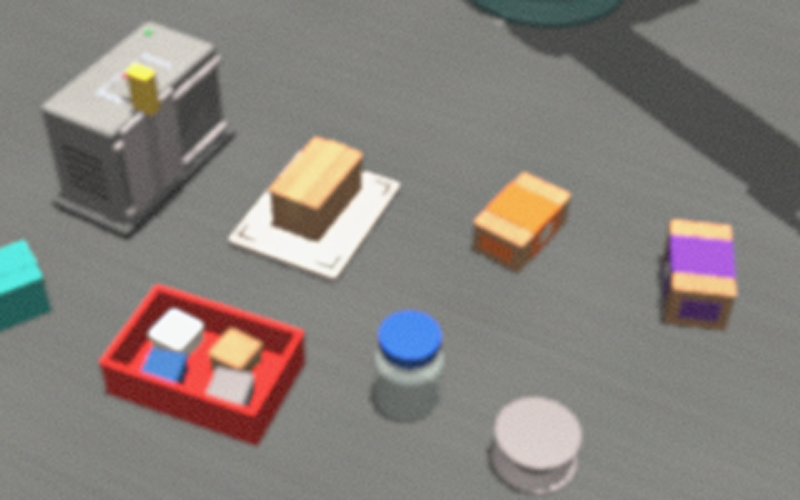

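The crops confirm the choices: purple at top (209,313), orange at (281,308), and the base carton on the plate at (359,276). The grip is the yellow block at (428,243). Next I'll measure them.

```bash
cat >> h.py <<'E'
def rect(c,m,z):
    n,l,st,_=cv2.connectedComponentsWithStats(m.astype(np.uint8))
    k=1+np.argmax(st[1:,4]); 
    cs,_=cv2.findContours((l==k).astype(np.uint8),cv2.RETR_EXTERNAL,cv2.CHAIN_APPROX_NONE)
    pts=ray(c,cs[0][:,0,:],z)[:,:2]
    r=cv2.minAreaRect((pts*1000).astype(np.float32))
    b=cv2.boxPoints(r); e=[b[1]-b[0],b[2]-b[1]]
    e=e[0] if np.linalg.norm(e[0])>np.linalg.norm(e[1]) else e[1]
    a=np.arctan2(e[1],e[0]); a=(a+np.pi/2)%np.pi-np.pi/2
    return np.array(r[0]),np.array(r[1]),a
def win(m,x0,y0,x1,y1):
    o=np.zeros_like(m); o[y0:y1,x0:x1]=m[y0:y1,x0:x1]; return o
E
python3 - <<'E'
from h import *
c=bot.read_camera("top")
h=cv2.cvtColor(c["img"],cv2.COLOR_RGB2HSV).astype(int); S,V,H=h[...,1],h[...,2],h[...,0]
m=(S>95)&(V>135)
print("purple",rect(c,win(m,185,280,240,345),.05))
print("orange",rect(c,win(m,255,280,305,345),.04))
print("base",rect(c,win(m,338,250,380,302),.062))
print("plate",rect(c,win((V>170),325,235,390,315),.012))
ye=(S>150)&(V>120)&(abs(H-28)<8)
print("grip",rect(c,win(ye,412,230,440,258),.18), np.argwhere(win(ye,412,230,440,258)).min(0),np.argwhere(win(ye,412,230,440,258)).max(0))
red=(S>100)&((H<8)|(H>172))
print("red",rect(c,win(red,425,250,460,270),.13))
for n,w in(("g",(412,230,440,258)),):
  pass
hou=(V>110)&(S<60)
print("housing",rect(c,win(hou,427,220,475,305),.13))
bl=(H>100)&(H<125)&(S>120); print("jar",rect(c,win(bl,260,195,300,230),.085))
s=bot.read_camera("scene")
for a in((np.array([0.6,-.15,.15])),): print(proj(s,a))
E
```

```text
purple (array([442.45227051, 335.91326904]), array([94.33293152, 58.39532089]), np.float32(0.34099793))
orange (array([449.66848755, 158.98928833]), array([60.8502121, 94.2953186]), np.float32(-0.16447532))
base (array([518.97460938, -17.18651199]), array([86.97716522, 19.20457077]), np.float32(0.010121822))
plate (array([523.85064697, -34.56919861]), array([151.06072998, 121.11435699]), np.float32(0.043738008))
grip (array([ 587.92785645, -179.14645386]), array([25.94113731, 15.20701122]), np.float32(1.5379306)) [239 421] [246 433]
red (array([ 551.82403564, -219.90606689]), array([33.71446991,  2.26444221]), np.float32(1.5394322))
housing (array([ 546.10931396, -240.13076782]), array([106.10193634, 191.86068726]), np.float32(-0.050166845))
jar (array([683.55718994, 152.94070435]), array([50.96118546, 51.10926437]), np.float32(-0.03422618))
[[245.26818683 195.23644582]]
```

```bash
cat >> h.py <<'E'
def plan(x,y,z,a):
    """target TCP pos, tool-x angle a (mod pi): turn first, then shift in final tool axes"""
    s=bot.read_state(); Rc=R.from_rotvec(s["tcp_rot"])
    X=Rc.as_matrix(); cur=np.arctan2(X[1,0],X[0,0])
    d=(a-cur+np.pi/2)%np.pi-np.pi/2; t=cur+d
    Rt=np.array([[np.cos(t),np.sin(t),0],[np.sin(t),-np.cos(t),0],[0,0,-1.]])
    rv=(Rc.inv()*R.from_matrix(Rt)).as_rotvec()
    sh=Rt.T@(np.array([x,y,z])-s["tool_pos"])
    print("t",round(s["time"],2),"pos",s["tool_pos"].round(4),"turn units",(np.degrees(rv)/6).round(2),"shift units",(sh/.03).round(2),"w",round(s["width"],3),"F",s["wrist_force"].round(1),"q6",s["q"][5].round(2))
E
python3 - <<'E'
from h import *
c=bot.read_camera("top")
h=cv2.cvtColor(c["img"],cv2.COLOR_RGB2HSV).astype(int); S,V,H=h[...,1],h[...,2],h[...,0]
m=(S>70)&(V>135)&(H<40)
print("base",rect(c,win(m,338,250,380,302),.062))
s=bot.read_camera("scene"); 
for P in([.442,.336,.05],[.45,.159,.04],[.519,-.03,.062]): print(proj(s,P))
plan(.442,.336,.14,.341+np.pi/2)
E
```

```text
base (array([519.88806152, -17.86009407]), array([21.78110123, 89.24832153]), np.float32(-0.035349846))
[[460.43549833 252.76883413]]
[[388.52336364 233.47455619]]
[[308.03794422 219.20948659]]
t 0.4 pos [0.3062 0.6015 0.2451] turn units [-0.    0.   -7.75] shift units [-9.85  1.31  3.5 ] w 1.003 F [-0.4  0.6  0.2] q6 -0.04
```

>>> arm_command(
  steps=[0,0,0.4,0,0,-0.97,1,0,0,0.4,0,0,-0.97,1,0,0,0.4,0,0,-0.97,1,0,0,0.4,0,0,-0.97,1,0,0,0.4,0,0,-0.97,1,0,0,0.4,0,0,-0.97,1,0,0,0.4,0,0,-0.97,1,0,0,0.4,0,0,-0.97,1],
  squeeze=40,
)

```text
time: 1.4
tool_pos: [0.3062, 0.6016, 0.1489]
tcp_rot: [-1.807, -2.57, -0.0]
wrist_force: [-0.3, 0.4, 0.6]
width: 0.998
```

>>> arm_command(
  steps=[-1,0.13,0,0,0,0,1,-1,0.13,0,0,0,0,1,-1,0.13,0,0,0,0,1,-1,0.13,0,0,0,0,1,-1,0.13,0,0,0,0,1,-1,0.13,0,0,0,0,1,-1,0.13,0,0,0,0,1,-1,0.13,0,0,0,0,1,-1,0.13,0,0,0,0,1,-0.85,0.13,0,0,0,0,1],
)

```text
time: 2.65
tool_pos: [0.4425, 0.3353, 0.1495]
tcp_rot: [1.812, 2.566, 0.001]
wrist_force: [0.5, -0.1, 0.4]
width: 1.002
```

>>> arm_command(
  steps=[0,0,0,0,0,0,1],
)

```text
time: 2.78
tool_pos: [0.4427, 0.3351, 0.1495]
tcp_rot: [1.814, 2.564, 0.0]
wrist_force: [0.8, -0.8, 0.4]
width: 1.0
```

Run:
```python
from h import *
c=bot.read_camera("top")
h=cv2.cvtColor(c["img"],cv2.COLOR_RGB2HSV).astype(int); S,V,H=h[...,1],h[...,2],h[...,0]
for th in (35,45,55,65):
  m=(S>th)&(V>120)&(H<45)
  print("base",rect(c,win(m,338,250,380,302),.062))
plan(.442,.336,.025,.341+np.pi/2)
cv2.imwrite("pics/t1.png",c["img"][:,:,::-1])
```

```text
base (array([519.35632324, -34.66310883]), array([55.54649734, 89.20681763]), np.float32(-0.031440973))
base (array([519.35644531, -34.65792465]), array([55.51742172, 89.20678711]), np.float32(-0.031439662))
base (array([519.35961914, -34.66275024]), array([55.50799179, 89.20020294]), np.float32(-0.031440854))
base (array([519.76037598, -21.46856499]), array([29.00255013, 89.24832153]), np.float32(-0.035349846))
t 2.83 pos [0.4423 0.336  0.1495] turn units [ 0.   -0.   -0.01] shift units [ 0.   -0.01  4.15] w 0.999 F [ 0.4 -0.5 -0.1] q6 -1.31
```

View pics/t1.png

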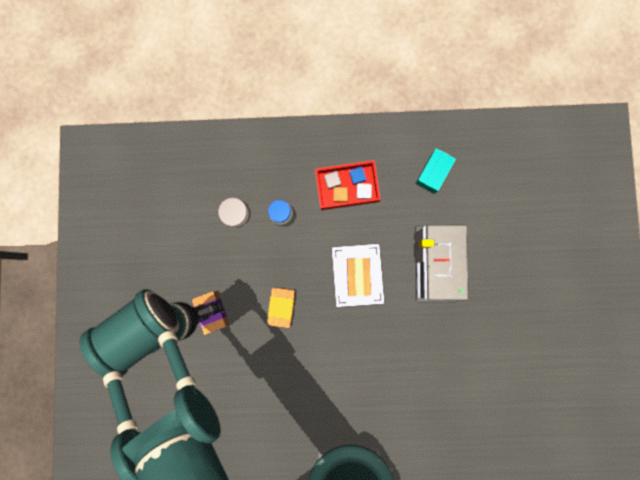

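The gripper is above the purple carton at (209,313). Descending and gripping.

>>> arm_command(
  steps=[0,0,0.9,0,0,0,1,0,0,0.9,0,0,0,1,0,0,0.9,0,0,0,1,0,0,0.9,0,0,0,1,0,0,0.55,0,0,0,1,0,0,0,0,0,0,1],
)

```text
time: 3.58
tool_pos: [0.4407, 0.3361, 0.0234]
tcp_rot: [-1.81, -2.567, 0.004]
wrist_force: [0.0, 0.2, -0.1]
width: 0.997
```

>>> arm_command(
  steps=[0,0,0,0,0,0,0,0,0,0,0,0,0,0,0,0,0,0,0,0,0,0,0,0,0,0,0,0,0,0,0,0,0,0,0,0,0,0,0,0,0,0],
)

```text
time: 4.32
tool_pos: [0.4431, 0.337, 0.0263]
tcp_rot: [1.811, 2.566, 0.004]
wrist_force: [-0.5, 0.1, 5.6]
width: 0.649
```

>>> arm_command(
  steps=[0,0,-0.5,0,0,0,0,0,0,-0.9,0,0,0,0,0,0,-0.9,0,0,0,0,0,0,-0.9,0,0,0,0,0,0,-0.9,0,0,0,0,0,0,-0.5,0,0,0,0,0,0,0,0,0,0,0],
)

```text
time: 5.2
tool_pos: [0.4424, 0.3365, 0.1638]
tcp_rot: [1.811, 2.566, 0.003]
wrist_force: [-0.3, 0.4, -4.8]
width: 0.652
```

Run:
```python
from h import *
plan(.519,-.035,.16,-.031+np.pi/2)
```

```text
t 5.2 pos [0.4424 0.3365 0.1638] turn units [ 0.02 -0.01  3.56] shift units [-12.3    2.94   0.13] w 0.652 F [-0.3  0.4 -4.8] q6 -1.31
```

>>> arm_command(
  steps=[0,0,0,0,0,0.89,0,0,0,0,0,0,0.89,0,0,0,0,0,0,0.89,0,0,0,0,0,0,0.89,0,-0.5,0.2,0,0,0,0,0,-0.9,0.2,0,0,0,0,0,-0.9,0.2,0,0,0,0,0,-0.9,0.2,0,0,0,0,0,-0.9,0.2,0,0,0,0,0,-0.9,0.2,0,0,0,0,0],
)

```text
time: 6.45
tool_pos: [0.4727, 0.1831, 0.1617]
tcp_rot: [-2.254, -2.188, 0.003]
wrist_force: [0.6, -0.3, -4.3]
width: 0.65
```

>>> arm_command(
  steps=[-0.9,0.2,0,0,0,0,0,-0.9,0.2,0,0,0,0,0,-0.9,0.2,0,0,0,0,0,-0.9,0.2,0,0,0,0,0,-0.9,0.2,0,0,0,0,0,-0.9,0.2,0,0,0,0,0,-0.9,0.2,0,0,0,0,0,-0.9,0.2,0,0,0,0,0,-0.1,0.14,0,0,0,0,0,0,0,0,0,0,0,0],
)

```text
time: 7.7
tool_pos: [0.5182, -0.0357, 0.1621]
tcp_rot: [-2.255, -2.185, 0.001]
wrist_force: [-0.0, 0.3, -4.2]
width: 0.649
```

Run:
```python
from h import *
plan(.519,-.035,.094,-.031+np.pi/2)
c=bot.read_camera("top"); crop(c,270,190,430,340,4,"pics/t2.png")
s=bot.read_camera("scene"); crop(s,200,130,400,280,4,"pics/s2.png")
h=cv2.cvtColor(c["img"],cv2.COLOR_RGB2HSV).astype(int)
```

```text
t 7.7 pos [ 0.5182 -0.0357  0.1621] turn units [-0.01 -0.   -0.  ] shift units [0.03 0.02 2.27] w 0.649 F [-0.   0.3 -4.2] q6 -1.66
```

View pics/t2.png

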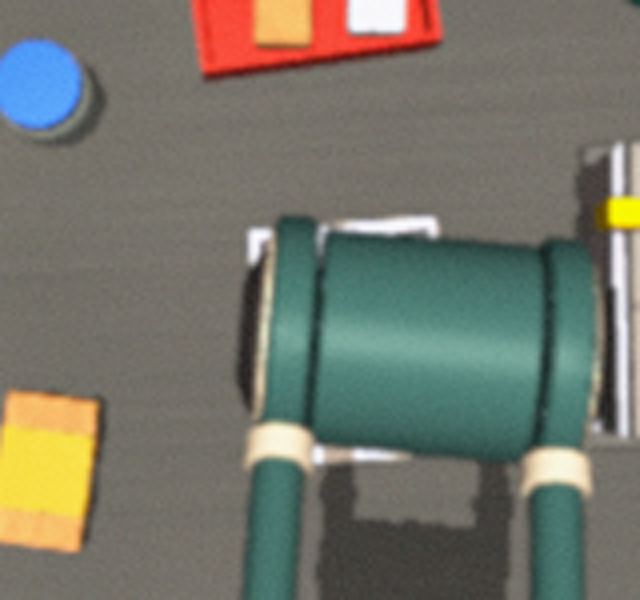

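View pics/s2.png

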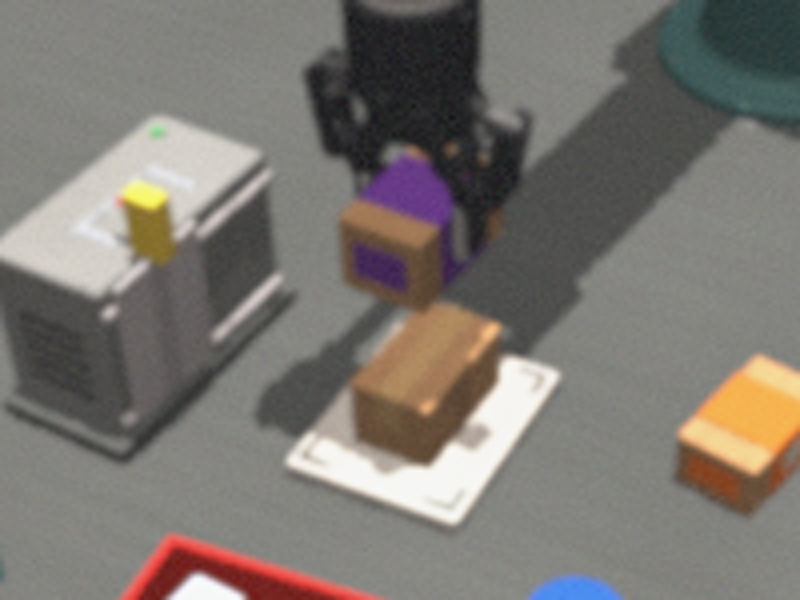

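Run:
```python
from h import *
s=bot.read_camera("scene")
p=bot.read_state()["tool_pos"]; z0=p[2]-.0263
def f(cx,cy,a,z,h):
    P=[]
    for sy,zz in((-1,h),(1,h),(1,0),(-1,0)):
        P.append([cx+np.cos(a)*.046-np.sin(a)*.028*sy,cy+np.sin(a)*.046+np.cos(a)*.028*sy,z+zz])
    return ((proj(s,P)-[200,130])*4).round()
print(f(p[0],p[1],-.031,z0,.05)); print(f(.5194,-.0347,-.031,.012,.05))
```

```text
[[334. 220.]
 [418. 250.]
 [421. 319.]
 [340. 288.]]
[[347. 383.]
 [424. 414.]
 [427. 473.]
 [352. 441.]]
```

Run:
```python
from h import *
s=bot.read_camera("scene")
h=cv2.cvtColor(s["img"],cv2.COLOR_RGB2HSV).astype(int); H,S,V=h[...,0],h[...,1],h[...,2]
crop(s,275,160,335,255,8,"pics/s3.png")
p=bot.read_state()["tool_pos"]; z0=p[2]-.0263
a=-.031
m=win((H>120)&(H<150)&(S>90)&(V<110),280,185,306,206); ys,xs=np.nonzero(m); print("patch",xs.mean(),ys.mean(),len(xs),"pred",proj(s,[p[0]+.046*np.cos(a),p[1]+.046*np.sin(a),z0+.025]))
```

```text
patch 294.6625 196.3125 80 pred [[294.46984384 197.41813506]]
```

View pics/s3.png

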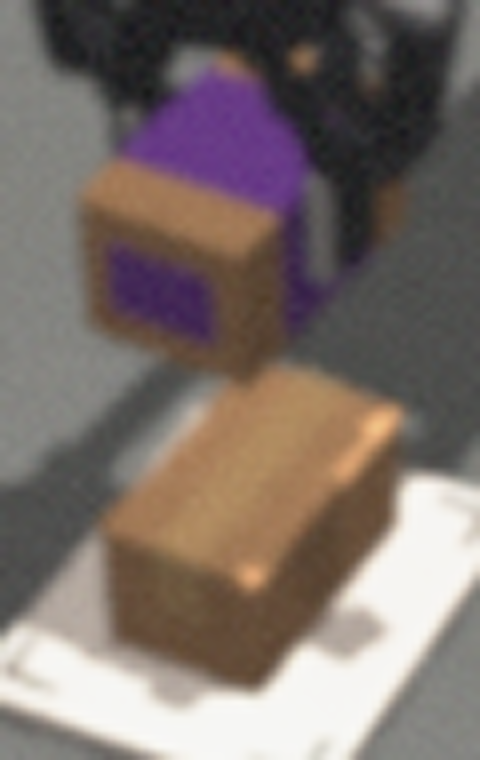

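>>> arm_command(
  steps=[0.06,0,0.3,0,0,0,0,0,0,0.6,0,0,0,0,0,0,0.6,0,0,0,0,0,0,0.5,0,0,0,0,0,0,0.3,0,0,0,0,0,0,0,0,0,0,0],
)

```text
time: 8.65
tool_pos: [0.518, -0.0335, 0.0926]
tcp_rot: [-2.254, -2.185, 0.002]
wrist_force: [0.0, -0.8, -4.0]
width: 0.65
```

>>> arm_command(
  steps=[0,0,0.05,0,0,0,0,0,0,0,0,0,0,0],
)

```text
time: 8.9
tool_pos: [0.5194, -0.0336, 0.093]
tcp_rot: [2.255, 2.186, 0.001]
wrist_force: [0.2, 0.3, -3.8]
width: 0.65
```

>>> arm_command(
  steps=[0,0,0.06,0,0,0,0,0,0,0,0,0,0,0],
)

```text
time: 9.15
tool_pos: [0.5187, -0.0335, 0.0906]
tcp_rot: [2.256, 2.187, 0.0]
wrist_force: [-1.1, -0.5, -4.6]
width: 0.652
```

>>> arm_command(
  steps=[0,0,0.05,0,0,0,0,0,0,0,0,0,0,0],
)

```text
time: 9.4
tool_pos: [0.5186, -0.0335, 0.0888]
tcp_rot: [-2.255, -2.187, 0.0]
wrist_force: [-0.6, 0.4, -5.1]
width: 0.651
```

>>> arm_command(
  steps=[0,0,0.04,0,0,0,0,0,0,0,0,0,0,0],
)

```text
time: 9.65
tool_pos: [0.5189, -0.0336, 0.0883]
tcp_rot: [2.255, 2.187, 0.0]
wrist_force: [-2.8, -0.6, 0.6]
width: 0.65
```

>>> arm_command(
  steps=[0,0,0.04,0,0,0,0,0,0,0,0,0,0,0],
)

```text
time: 9.9
tool_pos: [0.5189, -0.0335, 0.0883]
tcp_rot: [2.255, 2.187, 0.0]
wrist_force: [-6.0, 0.9, 9.2]
width: 0.649
```

Contact made. Easing off a little, then opening.

>>> arm_command(
  steps=[0,0,-0.04,0,0,0,0,0,0,0,0,0,0,0.68,0,0,0,0,0,0,0.72,0,0,0,0,0,0,0.8,0,0,0,0,0,0,1,0,0,0,0,0,0,1,0,0,0,0,0,0,1],
)

```text
time: 10.78
tool_pos: [0.5188, -0.0335, 0.0877]
tcp_rot: [-2.256, -2.187, 0.0]
wrist_force: [1.0, -0.5, -0.5]
width: 1.004
```

>>> arm_command(
  steps=[0,0,-0.4,0,0,0,1,0,0,-0.9,0,0,0,1,0,0,-0.9,0,0,0,1,0,0,-0.8,0,0,0,1,0,0,0,0,0,0,1],
)

```text
time: 11.4
tool_pos: [0.5209, -0.0337, 0.181]
tcp_rot: [2.252, 2.184, 0.006]
wrist_force: [0.0, -0.4, -0.2]
width: 0.999
```

Run:
```python
from h import *
plan(.4497,.159,.16,-.1645+np.pi/2)
s=bot.read_camera("scene"); crop(s,260,140,440,275,4,"pics/s4.png")
```

```text
t 11.4 pos [ 0.5209 -0.0337  0.181 ] turn units [0.06 0.   1.28] shift units [ 5.95 -3.39  0.7 ] w 0.999 F [ 0.  -0.4 -0.2] q6 -1.65
```

View pics/s4.png

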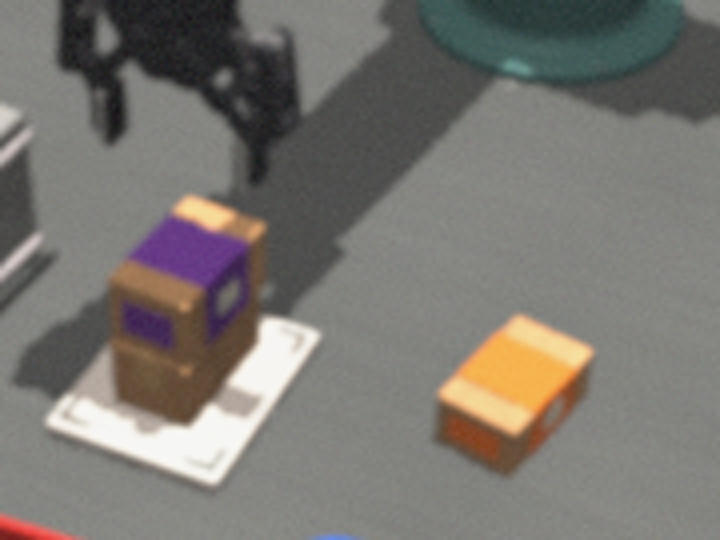

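The purple carton stands squarely on the base; the front edges line up within about 1 px. Now to the orange carton.

>>> arm_command(
  steps=[0,0,0,0,0,0.64,1,0,0,0,0,0,0.64,1,0.85,-0.484,0,0,0,0,1,0.85,-0.484,0,0,0,0,1,0.85,-0.484,0,0,0,0,1,0.85,-0.484,0,0,0,0,1,0.85,-0.484,0,0,0,0,1,0.85,-0.484,0.3,0,0,0,1,0.85,-0.484,0.4,0,0,0,1,0,0,0,0,0,0,1],
)

```text
time: 12.7
tool_pos: [0.4453, 0.1599, 0.1543]
tcp_rot: [-2.393, -2.033, 0.007]
wrist_force: [0.1, -0.4, -0.2]
width: 1.001
```

Run:
```python
from h import *
plan(.4497,.159,.021,-.1645+np.pi/2)
c=bot.read_camera("top")
h=cv2.cvtColor(c["img"],cv2.COLOR_RGB2HSV).astype(int); S,V,H=h[...,1],h[...,2],h[...,0]
crop(c,220,200,420,340,4,"pics/t4.png")
m=(S>95)&(V>120)
print("purple",rect(c,win(m,338,245,380,302),.112))
```

```text
t 12.7 pos [0.4453 0.1599 0.1543] turn units [-0.04  0.02  0.02] shift units [-0.01  0.15  4.44] w 1.001 F [ 0.1 -0.4 -0.2] q6 -1.12
purple (array([517.99884033, -33.19687653]), array([50.97042847, 46.05786896]), np.float32(1.5400263))
```

View pics/t4.png

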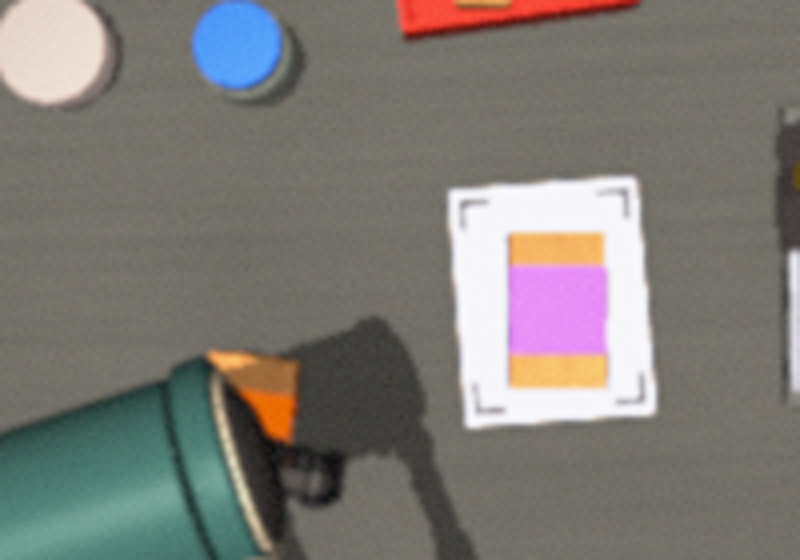

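>>> arm_command(
  steps=[0,0.1,0.6,0,0,0,1,0,0,0.9,0,0,0,1,0,0,0.9,0,0,0,1,0,0,0.9,0,0,0,1,0,0,0.7,0,0,0,1,0,0,0.4,0,0,0,1,0,0,0,0,0,0,1,0,0,0,0,0,0,1],
)

```text
time: 13.75
tool_pos: [0.4516, 0.1587, 0.0253]
tcp_rot: [2.397, 2.03, 0.002]
wrist_force: [-0.3, -0.4, -0.1]
width: 0.998
```

Run:
```python
from h import *
plan(.4497,.159,.021,-.1645+np.pi/2)
s=bot.read_camera("scene"); crop(s,330,140,480,275,4,"pics/s5.png")
```

```text
t 13.75 pos [0.4516 0.1587 0.0253] turn units [ 0.01 -0.01 -0.01] shift units [-0.   -0.06  0.14] w 0.998 F [-0.3 -0.4 -0.1] q6 -1.12
```

View pics/s5.png

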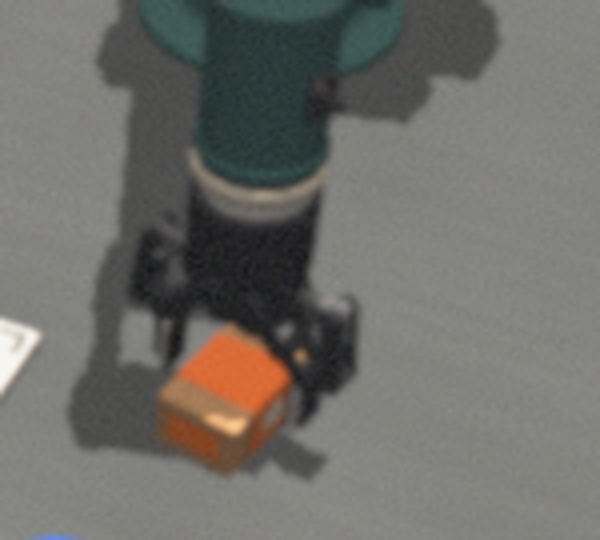

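The fingers straddle the orange carton. Closing.

>>> arm_command(
  steps=[0,-0.05,0.12,0,0,0,1,0,0,0,0,0,0,0,0,0,0,0,0,0,0,0,0,0,0,0,0,0,0,0,0,0,0,0,0,0,0,0,0,0,0,0,0,0,0,0,0,0,0],
)

```text
time: 14.68
tool_pos: [0.4495, 0.1591, 0.0215]
tcp_rot: [2.397, 2.031, 0.0]
wrist_force: [-0.5, -0.6, 5.3]
width: 0.646
```

Run:
```python
from h import *
for i in range(3):
    bot.read_camera("top"); plan(.4497,.159,.021,-.1645+np.pi/2)
```

```text
t 14.72 pos [0.4495 0.1591 0.0215] turn units [ 0. -0. -0.] shift units [-0.    0.01  0.02] w 0.649 F [-1.8 -0.2  6. ] q6 -1.12
t 14.78 pos [0.4495 0.1591 0.0215] turn units [ 0. -0. -0.] shift units [-0.    0.01  0.02] w 0.649 F [-1.6  0.6  5.1] q6 -1.12
t 14.82 pos [0.4495 0.1591 0.0215] turn units [ 0. -0. -0.] shift units [-0.    0.01  0.02] w 0.644 F [-0.5 -0.6  6.4] q6 -1.12
```

>>> arm_command(
  steps=[0,0,-0.5,0,0,0,0,0,0,-0.9,0,0,0,0,0,0,-1,0,0,0,0,0,0,-1,0,0,0,0,0,0,-1,0,0,0,0,0,0,-1,0,0,0,0,0,0,-0.6,0,0,0,0,0,0,0,0,0,0,0],
)

```text
time: 15.82
tool_pos: [0.4501, 0.1592, 0.2025]
tcp_rot: [2.396, 2.03, 0.004]
wrist_force: [0.8, 0.2, -3.2]
width: 0.647
```

Run:
```python
from h import *
plan(.5185,-.0335,.2,-.031+np.pi/2)
```

```text
t 15.82 pos [0.4501 0.1592 0.2025] turn units [ 0.03 -0.01 -1.28] shift units [-6.35  2.48  0.08] w 0.647 F [ 0.8  0.2 -3.2] q6 -1.12
```

>>> arm_command(
  steps=[0,0,0,0,0,-0.64,0,0,0,0,0,0,-0.64,0,-0.8,0.31,0,0,0,0,0,-0.8,0.31,0,0,0,0,0,-0.8,0.31,0,0,0,0,0,-0.8,0.31,0,0,0,0,0,-0.8,0.31,0,0,0,0,0,-0.8,0.31,0,0,0,0,0,-0.8,0.31,0,0,0,0,0,-0.75,0.31,0,0,0,0,0],
)

```text
time: 17.08
tool_pos: [0.5166, -0.0345, 0.1988]
tcp_rot: [-2.254, -2.184, 0.004]
wrist_force: [0.4, 1.0, -4.0]
width: 0.646
```

>>> arm_command(
  steps=[0,0,0,0,0,0,0,0,0,0,0,0,0,0],
)

```text
time: 17.32
tool_pos: [0.5166, -0.0333, 0.1996]
tcp_rot: [-2.254, -2.184, 0.002]
wrist_force: [-0.3, 0.2, -4.1]
width: 0.651
```

Run:
```python
from h import *
for i in range(3):
  s=bot.read_camera("scene"); plan(.5185,-.0335,.14,-.031+np.pi/2)
crop(s,250,120,360,255,4,"pics/s6.png")
h=cv2.cvtColor(s["img"],cv2.COLOR_RGB2HSV).astype(int); H,S,V=h[...,0],h[...,1],h[...,2]
p=bot.read_state()["tool_pos"];a=-.031
print(proj(s,[[p[0]+.046*np.cos(a),p[1]+.046*np.sin(a),p[2]-.0215+.02],[.5185+.046,-.0335+.046*np.sin(a),.062+.025]]))
m=win((H>120)&(H<150)&(S>90)&(V<110),285,205,306,230); ys,xs=np.nonzero(m); print("patch purple",xs.mean(),ys.mean(),len(xs))
```

```text
t 17.38 pos [ 0.5168 -0.0331  0.2   ] turn units [-0.02 -0.01  0.  ] shift units [-0.01  0.06  2.  ] w 0.648 F [ 0.1 -0.1 -3.9] q6 -1.65
t 17.43 pos [ 0.517  -0.033   0.2003] turn units [-0.02 -0.    0.01] shift units [-0.02  0.05  2.01] w 0.645 F [-0.3  0.8 -3.5] q6 -1.65
t 17.48 pos [ 0.5172 -0.0329  0.2007] turn units [-0.01 -0.    0.01] shift units [-0.02  0.04  2.02] w 0.647 F [ 0.1  0.3 -3.9] q6 -1.65
[[294.51234466 184.11414069]
 [296.40729495 221.81989447]]
patch purple 296.54411764705884 220.83823529411765 68
```

View pics/s6.png

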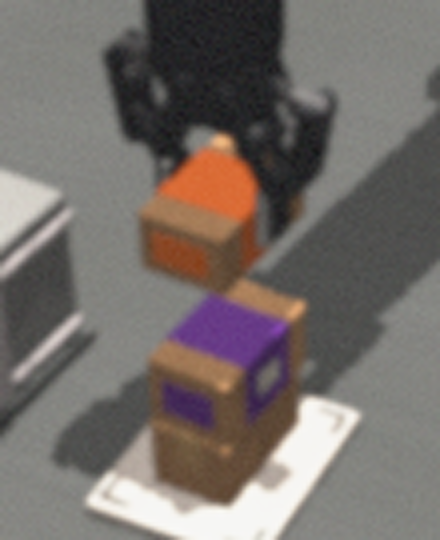

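The orange patch at (294.5,183) and the purple patch at (296.5,221) differ from my predictions by the same amount, so the two are aligned. Descending.

>>> arm_command(
  steps=[0,0.04,0.4,0,0,0,0,0,0,0.6,0,0,0,0,0,0,0.5,0,0,0,0,0,0,0.3,0,0,0,0,0,0,0.15,0,0,0,0,0,0,0,0,0,0,0,0,0,0,0,0,0,0],
)

```text
time: 18.35
tool_pos: [0.5196, -0.0338, 0.1433]
tcp_rot: [2.255, 2.186, 0.001]
wrist_force: [0.6, -0.0, -3.0]
width: 0.649
```

>>> arm_command(
  steps=[0,0,0.06,0,0,0,0,0,0,0,0,0,0,0,0,0,0,0,0,0,0],
)

```text
time: 18.73
tool_pos: [0.519, -0.0338, 0.141]
tcp_rot: [2.255, 2.187, 0.0]
wrist_force: [-0.1, -0.2, -3.8]
width: 0.645
```

>>> arm_command(
  steps=[0,0,0.05,0,0,0,0,0,0,0,0,0,0,0,0,0,0,0,0,0,0],
)

```text
time: 19.1
tool_pos: [0.5189, -0.0338, 0.1393]
tcp_rot: [-2.256, -2.187, 0.0]
wrist_force: [-0.3, 1.4, -3.8]
width: 0.645
```

>>> arm_command(
  steps=[0,0,0.1,0,0,0,0,0,0,0,0,0,0,0,0,0,0,0,0,0,0],
)

```text
time: 19.48
tool_pos: [0.5189, -0.0338, 0.1363]
tcp_rot: [-2.255, -2.187, 0.0]
wrist_force: [-0.4, -0.1, -2.8]
width: 0.647
```

>>> arm_command(
  steps=[0,0,0.05,0,0,0,0,0,0,0,0,0,0,0,0,0,0,0,0,0,0],
)

```text
time: 19.85
tool_pos: [0.519, -0.0337, 0.1349]
tcp_rot: [-2.256, -2.187, 0.0]
wrist_force: [0.2, -0.3, -2.7]
width: 0.649
```

>>> arm_command(
  steps=[0,0,0.03,0,0,0,0,0,0,0,0,0,0,0,0,0,0,0,0,0,0],
)

```text
time: 20.23
tool_pos: [0.519, -0.0338, 0.134]
tcp_rot: [-2.256, -2.187, -0.0]
wrist_force: [-0.1, -0.2, -3.7]
width: 0.648
```

>>> arm_command(
  steps=[0,0,0.03,0,0,0,0,0,0,0,0,0,0,0,0,0,0,0,0,0,0],
)

```text
time: 20.6
tool_pos: [0.5191, -0.0338, 0.1335]
tcp_rot: [2.255, 2.187, 0.0]
wrist_force: [-2.1, 1.3, 1.4]
width: 0.648
```

>>> arm_command(
  steps=[0,0,0.03,0,0,0,0,0,0,0,0,0,0,0,0,0,0,0,0,0,0],
)

```text
time: 20.98
tool_pos: [0.5192, -0.0338, 0.1335]
tcp_rot: [2.255, 2.187, 0.0]
wrist_force: [-4.0, 0.3, 7.5]
width: 0.649
```

>>> arm_command(
  steps=[0,0,-0.02,0,0,0,0,0,0,0,0,0,0,0.68,0,0,0,0,0,0,0.72,0,0,0,0,0,0,0.8,0,0,0,0,0,0,1,0,0,0,0,0,0,1,0,0,0,0,0,0,1],
)

```text
time: 21.85
tool_pos: [0.519, -0.0337, 0.1328]
tcp_rot: [-2.256, -2.187, 0.0]
wrist_force: [-0.8, -0.0, -0.6]
width: 1.0
```

>>> arm_command(
  steps=[0,0,-0.4,0,0,0,1,0,0,-0.9,0,0,0,1,0,0,-0.9,0,0,0,1,0,0,-0.9,0,0,0,1,0,0,-0.5,0,0,0,1,0,0,0,0,0,0,1],
)

```text
time: 22.6
tool_pos: [0.5199, -0.0339, 0.2425]
tcp_rot: [2.254, 2.185, 0.003]
wrist_force: [0.1, 1.0, 1.0]
width: 1.002
```

Run:
```python
from h import *
plan(.588,-.179,.25,-.033)
s=bot.read_camera("scene"); crop(s,180,120,360,255,4,"pics/s7.png")
```

```text
t 22.6 pos [ 0.5199 -0.0339  0.2425] turn units [  0.02   0.03 -14.98] shift units [-2.43 -4.76 -0.25] w 1.002 F [0.1 1.  1. ] q6 -1.65
```

View pics/s7.png

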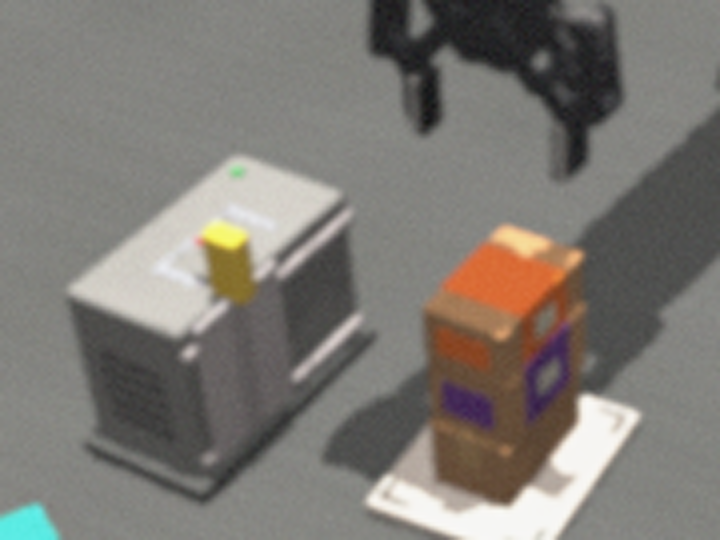

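The three-carton column is square. I'll turn the tool by +15 units, because −15 would pass joint 6's limit. Then on to the grip.

>>> arm_command(
  steps=[0,0,0,0,0,0.94,1,0,0,0,0,0,0.94,1,0,0,0,0,0,0.94,1,0,0,0,0,0,0.94,1,0,0,0,0,0,0.94,1,0,0,0,0,0,0.94,1,0,0,0,0,0,0.94,1,0,0,0,0,0,0.94,1],
)

```text
time: 23.65
tool_pos: [0.5179, -0.0336, 0.2388]
tcp_rot: [-2.922, -1.149, 0.005]
wrist_force: [-0.7, -0.6, 0.5]
width: 1.006
```

>>> arm_command(
  steps=[0,0,0,0,0,0.94,0.7,0,0,0,0,0,0.94,0.7,0,0,0,0,0,0.94,0.7,0,0,0,0,0,0.94,0.7,0,0,0,0,0,0.94,0.7,0,0,0,0,0,0.94,0.7,0,0,0,0,0,0.94,0.7,0,0,0,0,0,0.92,0.7,0,0,0,0,0,0,0.7],
)

```text
time: 24.78
tool_pos: [0.518, -0.0336, 0.2391]
tcp_rot: [-3.141, 0.05, 0.005]
wrist_force: [0.3, 0.4, -0.4]
width: 0.696
```

Run:
```python
from h import *
plan(.588,-.179,.25,-.033)
```

```text
t 24.77 pos [ 0.518  -0.0336  0.2391] turn units [-0.    0.03  0.01] shift units [ 2.49  4.77 -0.36] w 0.696 F [ 0.3  0.4 -0.4] q6 -0.08
```

>>> arm_command(
  steps=[0.41,0.79,-0.05,0,0,0,0.7,0.41,0.79,0,0,0,0,0.7,0.41,0.79,0,0,0,0,0.7,0.41,0.79,0,0,0,0,0.7,0.41,0.79,0,0,0,0,0.7,0.41,0.8,0,0,0,0,0.7,0,0,0,0,0,0,0.7],
)

```text
time: 25.65
tool_pos: [0.5887, -0.1806, 0.2418]
tcp_rot: [3.141, -0.054, -0.0]
wrist_force: [-0.6, 0.7, 0.4]
width: 0.7
```

Run:
```python
from h import *
for i in range(3): s=bot.read_camera("scene");
plan(.588,-.179,.157,-.033)
print(proj(s,[.588,-.179,.18]))
h=cv2.cvtColor(s["img"],cv2.COLOR_RGB2HSV).astype(int); H,S,V=h[...,0],h[...,1],h[...,2]
for lab,lo in(("top",150),("all",60)):
  ys,xs=np.nonzero(win((abs(H-27)<8)&(S>130)&(V>lo),222,165,255,205)); print(lab,len(xs),xs.mean() if len(xs) else 0,ys.mean() if len(ys) else 0)
crop(s,180,120,360,255,4,"pics/s8.png")
```

```text
t 25.8 pos [ 0.5877 -0.1784  0.2419] turn units [-0.01  0.01 -0.  ] shift units [0.01 0.02 2.83] w 0.701 F [-0.3 -0.   0.6] q6 -0.3
[[236.57138745 178.69892133]]
top 39 235.6153846153846 179.15384615384616
all 160 236.775 185.53125
```

View pics/s8.png

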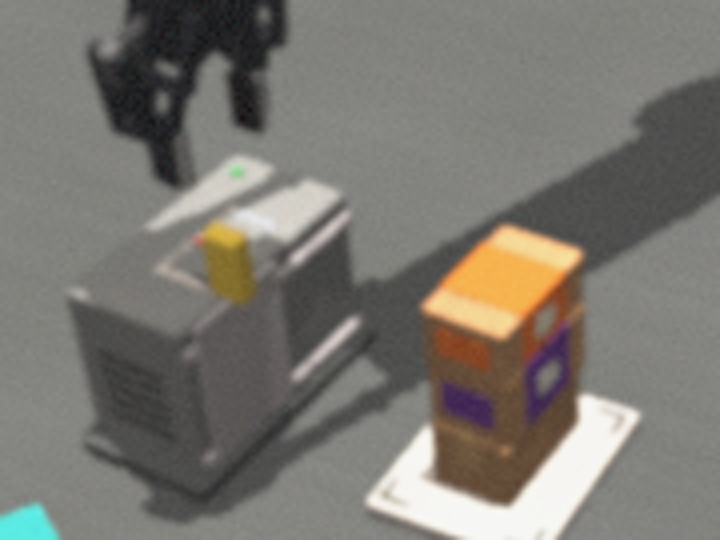

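The predicted grip position (236.6,178.7) agrees with the picture, and the column is still square. Descending onto the grip.

>>> arm_command(
  steps=[0,0,0.6,0,0,0,0.7,0,0,0.7,0,0,0,0.7,0,0,0.7,0,0,0,0.7,0,0,0.5,0,0,0,0.7,0,0,0.33,0,0,0,0.7,0,0,0,0,0,0,0.7,0,0,0,0,0,0,0.7],
)

```text
time: 26.68
tool_pos: [0.5886, -0.1789, 0.1582]
tcp_rot: [3.141, -0.052, 0.002]
wrist_force: [-0.4, -0.1, 0.1]
width: 0.697
```

Run:
```python
from h import *
s=bot.read_camera("scene")
plan(.588,-.179,.157,-.033)
crop(s,180,120,330,230,5,"pics/s9.png")
```

```text
t 26.73 pos [ 0.5887 -0.1789  0.1584] turn units [ 0.01 -0.02 -0.  ] shift units [-0.02  0.    0.05] w 0.702 F [ 0.4 -0.2  0.2] q6 -0.3
```

View pics/s9.png

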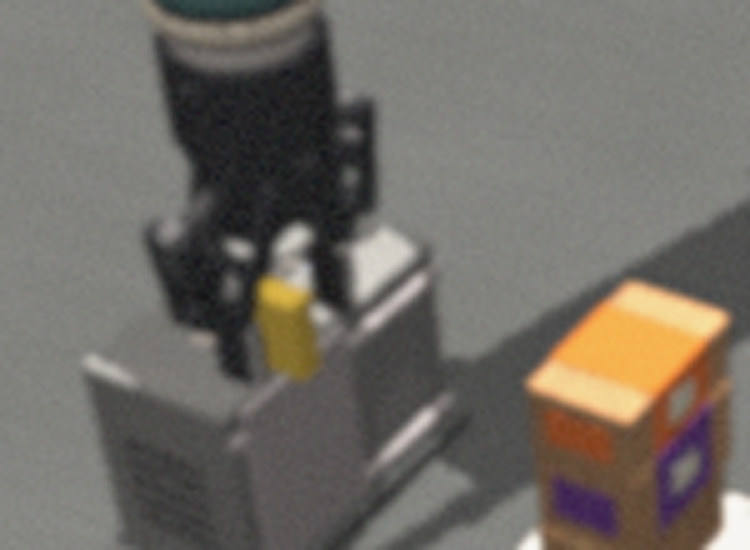

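>>> arm_command(
  steps=[0,0,0,0,0,0,0,0,0,0,0,0,0,0,0,0,0,0,0,0,0,0,0,0,0,0,0,0,0,0,0,0,0,0,0,0,0,0,0,0,0,0],
  squeeze=50,
)

```text
time: 27.48
tool_pos: [0.5885, -0.1787, 0.1579]
tcp_rot: [3.141, -0.052, 0.002]
wrist_force: [0.7, 1.4, 3.4]
width: 0.181
```

Run:
```python
from h import *
s=bot.read_camera("scene")
plan(.588,-.179,.157,-.033)
crop(s,180,120,330,230,5,"pics/s10.png")
```

```text
t 27.52 pos [ 0.5885 -0.1787  0.1579] turn units [ 0.   -0.01 -0.  ] shift units [-0.02  0.01  0.03] w 0.182 F [0.4 0.7 3.3] q6 -0.3
```

View pics/s10.png

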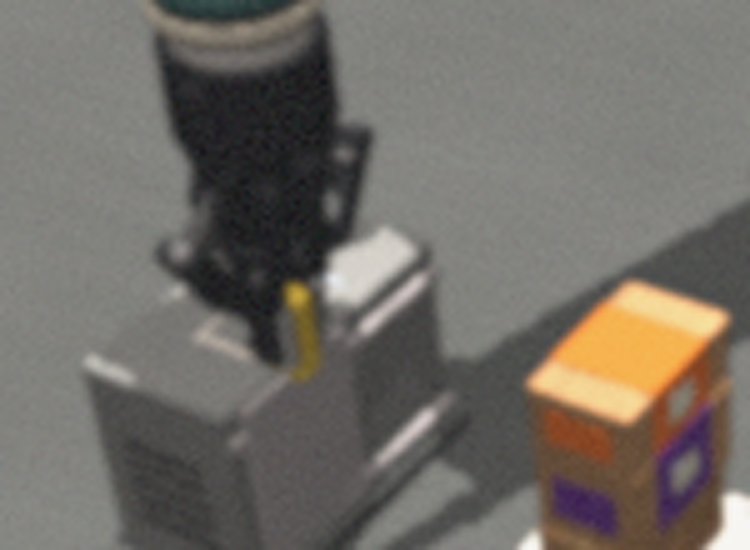

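The grip is held: opening 15.4 mm on a 16 mm block. Sliding 35 mm along tool −x.

>>> arm_command(
  steps=[-0.1,0,0,0,0,0,0,-0.2,0,0,0,0,0,0,-0.2,0,0,0,0,0,0,-0.2,0,0,0,0,0,0,-0.2,0,0,0,0,0,0,-0.17,0,0,0,0,0,0,-0.1,0,0,0,0,0,0,0,0,0,0,0,0,0,0,0,0,0,0,0,0],
)

```text
time: 28.65
tool_pos: [0.5536, -0.1775, 0.1579]
tcp_rot: [3.141, -0.052, 0.004]
wrist_force: [5.9, 0.6, 1.8]
width: 0.18
```

Run:
```python
from h import *
for i in range(3): s=bot.read_camera("scene")
plan(.5885-.035,-.1778,.157,-.033)
crop(s,180,110,360,245,4,"pics/s11.png")
c=bot.read_camera("top"); crop(c,320,200,480,320,5,"pics/t11.png")
```

```text
t 28.8 pos [ 0.5537 -0.1775  0.1579] turn units [ 0.   -0.02 -0.  ] shift units [-0.    0.01  0.03] w 0.178 F [6.5 0.6 3.3] q6 -0.32
```

View pics/s11.png

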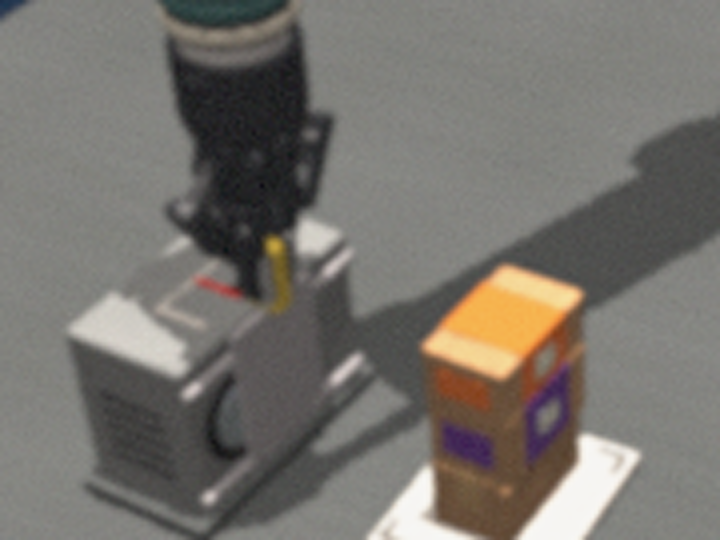

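View pics/t11.png

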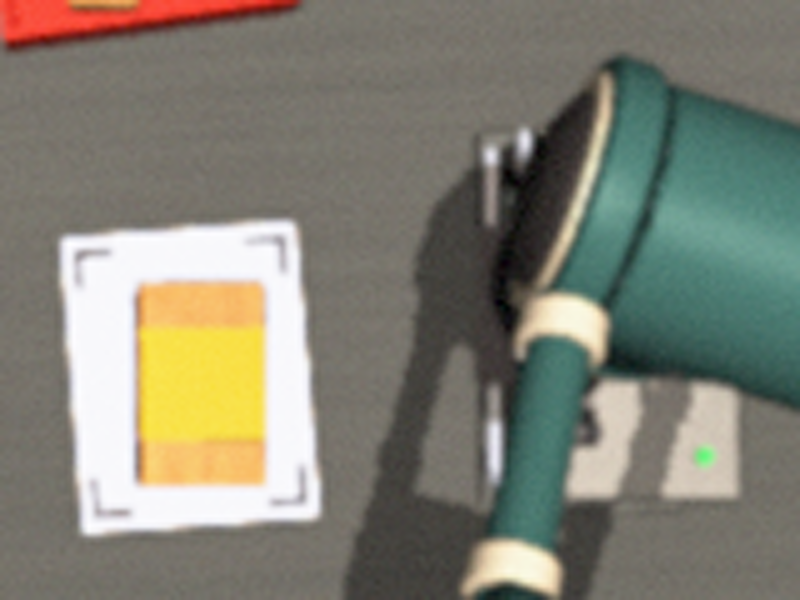

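The red line now meets the pointer at the grip's foot. The wrist reads 6.5 N, and the spring should give 6.6 N at half travel. Holding for the count.

>>> arm_command(
  steps=[0,0,0,0,0,0,0,0,0,0,0,0,0,0,0,0,0,0,0,0,0,0,0,0,0,0,0,0,0,0,0,0,0,0,0,0,0,0,0,0,0,0,0,0,0,0,0,0,0,0,0,0,0,0,0,0,0,0,0,0,0,0,0,0,0,0,0,0,0,0],
)

```text
time: 30.1
tool_pos: [0.5537, -0.1775, 0.1579]
tcp_rot: [3.141, -0.052, 0.004]
wrist_force: [6.0, 0.9, 3.6]
width: 0.181
```

Run:
```python
from h import *
F=[]
for i in range(4):
    s=bot.read_camera("scene"); F.append(bot.read_state()["wrist_force"])
print(np.mean(F,0)); plan(.5885-.035,-.1778,.157,-.033)
crop(s,200,150,280,210,9,"pics/s12.png")
h=cv2.cvtColor(s["img"],cv2.COLOR_RGB2HSV).astype(int); H,S,V=h[...,0],h[...,1],h[...,2]
ys,xs=np.nonzero(win((abs(H-27)<8)&(S>110)&(V>60),235,160,262,195)); print("grip visible right edge/top",xs.max(),ys.min(),ys.max())
b=ray(s,[[0,0]],0)
# foot bottom-right corner prediction for travel 35: (camera frame x=5+8? , y=66)
c0=np.array([.588,-.179]);u=np.array([np.cos(-.033),np.sin(-.033)]);v=np.array([-u[1],u[0]])
for t in(.03,.035,.04):
  g=c0-u*t+v*.013
  print(t,proj(s,[[*(g+u*.008),.18],[*(g-u*.008),.18],[*(g+u*.008),.134],[*(g-u*.008),.134]]).round(1).tolist())
c=bot.read_camera("top"); h=cv2.cvtColor(c["img"],cv2.COLOR_RGB2HSV).astype(int)
print("jar",rect(c,win((h[...,0]>100)&(h[...,0]<125)&(h[...,1]>120),260,195,300,230),.085)[0])
o=rect(c,win((h[...,1]>95)&(h[...,2]>120),338,245,380,305),.152);print("orange",o)
```

```text
[6.55010322 0.48974158 2.71159818]
t 30.3 pos [ 0.5537 -0.1775  0.1579] turn units [ 0.   -0.02 -0.  ] shift units [-0.01  0.01  0.03] w 0.183 F [6.5 0.8 2.8] q6 -0.32
grip visible right edge/top 252 169 187
0.03 [[246.7, 175.5], [250.8, 172.0], [249.0, 190.9], [253.0, 187.4]]
0.035 [[248.0, 174.4], [252.1, 171.0], [250.3, 189.8], [254.2, 186.3]]
0.04 [[249.3, 173.3], [253.4, 169.9], [251.5, 188.7], [255.4, 185.3]]
jar [683.55718994 152.94070435]
orange (array([519.14599609, -32.36239243]), array([55.67583466, 86.47197723]), np.float32(-0.03151536))
```

View pics/s12.png

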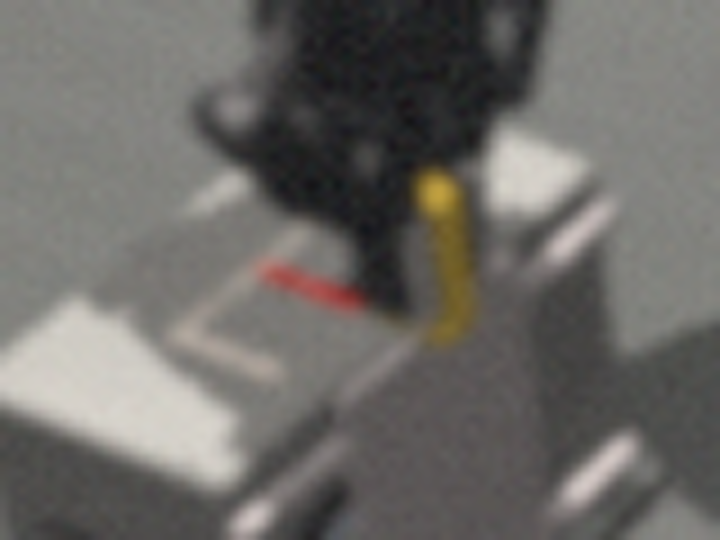

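Everything is steady: TCP travel is 34.9 mm, the force fits half travel, and the red line runs into the grip's foot. The orange carton reads (519.1, −32.4) mm at −0.032 rad, so the column is square. Handing in.

```bash
python3 -c "
from workcell import bot
print(bot.finish_job()); s=bot.read_state(); print(s['time'],s['tool_pos'],s['wrist_force'])"
```

```text
the job is handed in; nothing more can be done
None
the job is handed in; nothing more can be done
```

The purple carton is on the plain carton, the orange one is on the purple, and I handed the job in at about 30 s with the shutter still gripped at half travel. No verdict was reported.

My last checks before handing in:
- **Column:** it looks square in both views. From above, the orange carton is at (519.1, −32.4) mm and −0.032 rad. The purple carton was at (518.0, −33.2) mm after placing and the base at (519.4, −34.7) mm and −0.031 rad. Each is within about 2 mm and 0.01 rad of the one below.
- **Shutter:** the gripper had pulled it 34.9 mm, and the red line meets the grip's foot. The wrist force was steady at 6.55 N, against about 6.6 N expected at half travel. It held still for more than a second.
- **Bystanders:** the jar reads exactly where it started. I did not re-measure the reel and the tray; the arm stayed clear of them.

One small disagreement: in the scene camera everything appears about 1 px off its predicted position. That is within the stated calibration error and the same for all the objects, so I left it uncorrected.

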